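Ready the coffee scale for a timed shot

ROBOT

A 7-joint arm with a two-finger parallel gripper is mounted at the origin on the work surface. World frame = base frame: x ahead of the robot, y to its left, z up, the work surface at z = 0. Lengths are in m, angles in rad, forces in N, time in s.
With the tool pointing down it reaches from about 0.35 to 0.9 m from the base axis. Payload 7.2 kg.
Tool frame: the origin (TCP) lies on the centre line of the jaws, within the pads' length; the fingertips stand 19 mm ahead of it and the grasp point (between the pads) is the TCP; z points along the fingers, y is the line along which they close (so a half turn about z gives the same grasp; the last joint's range is limited). The gripper opens to 88 mm and grips with 3 to 60 N. Pads are 20 mm wide; open, the fingers measure 115 mm over their backs; the gripper's body (75 mm by 178 mm) begins 61 mm behind the grasp point.
Start: joints at [-1.273, 0.411, -0.013, 1.596, 0.006, 1.134, -0.082], TCP at [0.224, 0.584, 0.242] pointing down, gripper open.
Joint ranges: [-2.95, 2.95], [-0.29, 1.99], [-1.47, 1.44], [0.14, 2.54], [-1.03, 4.17], [0.13, 1.85], [-2.86, 2.86]. Speed limits (rad/s): [2.39, 2.39, 3.01, 3.01, 3.14, 3.14, 3.14].

INTERFACE

Orientations are given as a unit quaternion [x, y, z, w].
In Python, from cell import ctrl gives the robot as it stands.
- The arm moves only by the shell command python3 -m handwheel 'ROWS'. ROWS is JSON, a list of rows, each a list of 3 entries, a list of its own where there are three numbers: the turn, a rotation vector about the tool's x, y, z in degrees, then the shift along the tool's x, y, z in mm, then the finger opening in mm, from 0 to 87.8. A call has 1 to 8 rows; each row is the pose to reach, as a shift and turn from the pose commanded when the call began, along the tool's axes at that moment; what a row does not reach only later rows make up. A row lasts 1/10 s, in which the tool goes at most 50 mm and 8.59 degrees, less where a joint would pass 70% of its speed; a pose out of reach is approached as far as the arm can. A call with a gripper value outside its range is refused whole. The fingers move at their own pace and stop on an object; the grip force is fixed at half the most. Time passes only in rows, so rows that repeat a pose let the fingers close. It gives the time, the measured TCP pose, the force, the opening and the grip force at its end, in the units of the state.
- ctrl.get_obs(): the state, without advancing time (a new reading comes with each control period).
- ctrl.snapshot(name): name is "scene" or "top"; returns a dict with "color" (480x640x3 uint8, blue, green, red), "fx", "fy", "cx", "cy" (pixels), "T" (4x4, takes a point from camera to world coordinates). Camera axes: x right, y up, looking along -z (the intrinsics and any distortion apply to the point x, -y, -z); pixel columns grow to the right and rows downward; lengths in m; the calibration is good to about 2 mm. A picture is of the moment at which its call begins. There is no depth.
- ctrl.job_done(): hands the job in; it is judged then, once.
The state is a dict: "time_s": time; "q": joint angles; "qd": joint speeds; "tau": joint torques, N m; "eef_pos": TCP position; "eef_rot": TCP orientation; "wrist_force": force on the tool from outside, world axes, zero at the start; "moment": the same for the moment, N m; "opening": opening from 0.0 (shut) to 1.0 (fully open); "grasp_force": force on a finger pad.
Only numpy, scipy, OpenCV 4.12 (cv2) and the standard library are available. Lean on these libraries where they do the work, as an engineer would, in place of code of your own. Each camera call takes 0.05 s, during which the arm holds its last target. There are 200 camera calls.

TASK

Get the coffee scale ready for the next shot, with the cup left standing on it: with a fingertip, lightly tap the round power key at its left, then the wide tare key in the middle, then the square timer key at its right, letting each key spring back up before the next. Grasp nothing, do not touch the cup or the steel weighing plate, and leave the scale and everything around it where it stands.

Things in the scene. Friction and masses are not known exactly. Their poses are not given: they have to be found in the camera images.
- scale: Low black scale, loose on rubber feet, 210 (x) by 160 (y) mm, about 0.8 kg. Origin: centre of its underside, on the bench; x runs from its key strip (towards the robot) to its back, y to its left as its user sees it. Strip: 70 mm deep, top 24 mm above the bench; three grey keys in a row 81 mm before the origin, a pale display behind them. Slides or tips if pushed sideways; over 25 N is rough.
- pan: The scale's brushed steel weighing plate, 135 mm deep by 150 mm wide by 6 mm thick, fixed on the rear part of the scale, its top 30 mm above the bench. Origin: centre of the plate's underside, 34.5 mm behind the scale's origin; axes as the scale's. Its front edge lies 33 mm in front of the scale's origin, 48 mm from the row of key centres.
- power_key_top (a point): Centre of the top of the power key: round, 22 mm across, leftmost of the three (54 mm to the scale's left of the tare key), top 32 mm above the bench when up. It moves with the key.
- tare_key_top (a point): Centre of the top of the tare key: a wide bar, 38 mm across the scale by 18 mm, in the middle of the row, top 32 mm above the bench when up. It moves with the key.
- timer_key_top (a point): Centre of the top of the timer key: square, 21 by 21 mm, rightmost of the three (54 mm to the scale's right of the tare key), top 32 mm above the bench when up. It moves with the key.
- power_key (a joint): Travel of the power key: a silicone key: 0 up, 0.006 m fully down, when it still stands 2 mm proud of the strip. It registers at 1.5 mm (3 N), takes 5 N at 2.6 mm and meets a hard stop at 6 mm (11 N), and springs back up by itself when let go.
- tare_key (a joint): Travel of the tare key: the same, 0 up to 0.006 m fully down, registers at 1.5 mm (3 N), hard stop at 6 mm (11 N), springs back.
- timer_key (a joint): Travel of the timer key: the same, 0 up to 0.006 m fully down, registers at 1.5 mm (3 N), hard stop at 6 mm (11 N), springs back.
- cup: White ceramic espresso cup with a handle, 66 mm across, 58 mm tall, 0.16 kg, standing loose on the weighing plate, so its rim is 88 mm above the bench. Origin: centre of its underside; the handle points along its y. To be left alone.
- tamper: Loose coffee tamper standing upright in the tray, steel base 58 mm across and blue plastic handle, 88 mm tall, its top 97 mm above the bench. Origin: centre of its underside. To be left alone.
- portafilter: Loose stainless steel portafilter standing on its 72 mm wide basket at the side of the scale away from the tray, 42 mm tall, with a black handle reaching 180 mm from the basket's centre along its -x. Origin: centre of the basket's underside. To be left alone.
- tray: Wooden tray, loose on the bench at one side of the scale (the portafilter at the other), 220 by 150 by 26 mm, floor and walls 9 mm thick. Origin: centre of its underside. To be left alone.

How it is judged:
On the way, in this order (a step that is already met when the one before it is completed fails the run):
1. the round power key is pressed, alone (value of joint power_key above 0.0015 m and value of joint each of tare_key, timer_key below 0.001 m), for 0.04 s.
2. the round power key has sprung back up (value of joint power_key below 0.001 m), for 0.04 s.
3. the wide tare key is pressed, alone (value of joint tare_key above 0.0015 m and value of joint each of power_key, timer_key below 0.001 m), for 0.04 s.
4. the wide tare key has sprung back up (value of joint tare_key below 0.001 m), for 0.04 s.
5. the square timer key is pressed, alone (value of joint timer_key above 0.0015 m and value of joint each of power_key, tare_key below 0.001 m), for 0.04 s.
6. the square timer key has sprung back up (value of joint timer_key below 0.001 m), for 0.04 s.
At the end, for the whole second after the job is handed in: Power, tare and timer keys were pressed in that order, one at a time (1.5 mm or more, each back to within 1 mm of up before the next) and all are up; the cup stands upright and still on the plate; scale, cup, tamper, portafilter and tray are within 10 mm of their start (value of joint each of power_key, tare_key, timer_key below 0.001 m and distance of each of scale, cup, tamper, portafilter, tray from where it was at the start of the episode below 0.01 m and angle between cup's own z axis and vertical below 0.1 rad and z of cup in the frame of scale between 0.027 and 0.033 m and linear speed of each of scale, cup below 0.02 m/s); the robot touches nothing.
It fails at once if two keys are pressed at once (value of joint each of power_key, tare_key above 0.002 m or value of joint each of tare_key, timer_key above 0.002 m or value of joint each of power_key, timer_key above 0.002 m).
It fails at once if the scale is pressed roughly (25 N or more) (contact force between any of the fingers, the arm and scale above 25 N).
It fails at once if the weighing plate or the cup is touched (contact force between any of the fingers, the arm and pan above 0.3 N or contact force between any of the fingers, the arm and cup above 0.3 N).
It fails at once if the scale is lifted, tipped or shifted by more than 10 mm (distance of scale from where it was at the start of the episode above 0.01 m or height (world z) of scale above 0.008 m or angle between scale's own z axis and vertical above 0.08 rad).
It fails at once if the cup, tamper, portafilter or tray is moved by more than 10 mm or tipped (distance of any of cup, tamper, portafilter, tray from where it was at the start of the episode above 0.01 m or angle between any of cup, tamper, portafilter, tray's own z axis and vertical above 0.15 rad).
It also fails if it takes over 40 s, if anything falls off the work surface, if the arm or the gripper's body presses on something with over 40 N, if the wrist force passes 120 N, or if a joint passes its speed limit or range.

## Working session

There is one attempt and no reset: what is moved stays moved. The work goes in short steps, Python scripts to look and compute and a shell command to move; the robot and the scene stay as the last step left them, time stands still between calls to the robot, and variables do not carry over. Pictures are saved under pics/ and viewed, at most 10 in all, crops included, and the job is handed in when it is done.

```bash
mkdir -p pics && python3 - <<'E'
from cell import ctrl
import cv2,numpy as np
o=ctrl.get_obs();print({k:np.round(o[k],3) for k in("time_s","eef_pos","eef_rot","wrist_force","opening")})
for n in("top","scene"):
    s=ctrl.snapshot(n);cv2.imwrite(f"pics/{n}0.png",s["color"]);print(n,s["fx"],s["fy"],s["cx"],s["cy"],np.round(s["T"],4).tolist(),[k for k in s])
E
```

```text
{'time_s': np.float64(0.0), 'eef_pos': array([0.223, 0.583, 0.241]), 'eef_rot': array([ 0.182,  0.983, -0.001, -0.   ]), 'wrist_force': array([ 0.404, -0.526, -0.209]), 'opening': np.float64(0.995)}
top 509.3127574202976 509.3127574202976 317.2093340322945 234.26717388902108 [[-0.0301, 0.9862, -0.1628, 0.4377], [-0.9991, -0.0343, -0.0234, 0.0451], [-0.0287, 0.1619, 0.9864, 1.0447], [0.0, 0.0, 0.0, 1.0]] ['color', 'fx', 'fy', 'cx', 'cy', 'T']
scene 478.8457935647084 478.8457935647084 319.49590230830387 241.60997755634273 [[-0.298, -0.594, 0.7472, 1.3324], [0.9544, -0.1716, 0.2442, 0.2878], [-0.0168, 0.7859, 0.6181, 0.6543], [0.0, 0.0, 0.0, 1.0]] ['color', 'fx', 'fy', 'cx', 'cy', 'T']
```

View pics/top0.png

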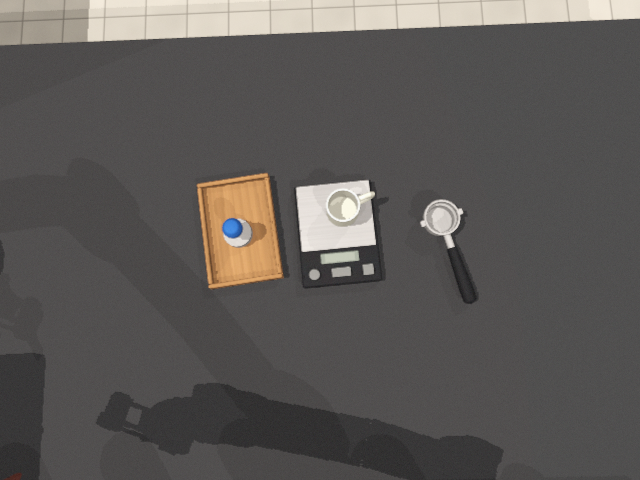

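View pics/scene0.png

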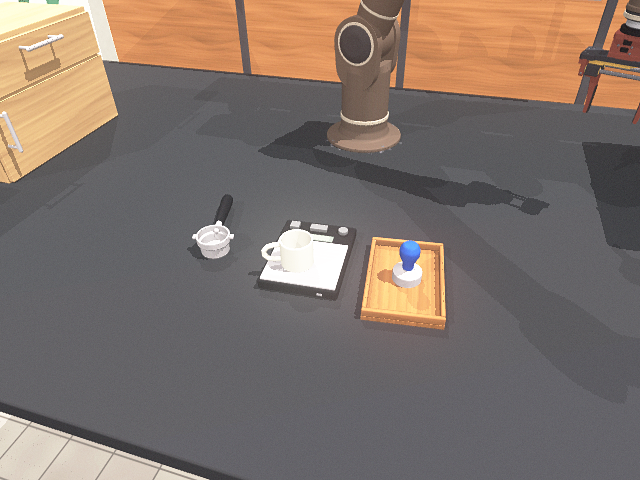

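Top view: power key about (314,274), tare (341,272), timer (368,269). The scale is nearly aligned with the world axes, with the tray on its left, the portafilter on its right, and the cup at (343,206). Next I'll refine the key centres in both views.

```bash
cat > h.py <<'E'
import cv2,numpy as np
from cell import ctrl
def ray(s,u,v):
    d=s["T"][:3,:3]@np.array([(u-s["cx"])/s["fx"],-(v-s["cy"])/s["fy"],-1.]);return s["T"][:3,3],d
def onz(s,u,v,z):
    p,d=ray(s,u,v);return p+d*(z-p[2])/d[2]
def blob(img,u,v,r=9,thr=None):
    g=cv2.cvtColor(img,cv2.COLOR_BGR2GRAY)[v-r:v+r+1,u-r:u+r+1]
    t,m=cv2.threshold(g,0,255,cv2.THRESH_OTSU)
    n,l,st,c=cv2.connectedComponentsWithStats(m)
    k=l[r,r];return c[k]+[u-r,v-r],st[k],t
E
python3 - <<'E'
from h import *
for n,pts,r in(("top",[(314,274),(341,272),(368,269)],11),("scene",[(343,231),(319,228),(295,224)],9)):
    s=ctrl.snapshot(n); P=[]
    for u,v in pts:
        c,st,t=blob(s["color"],u,v,r);P.append(onz(s,*c,.032));print(n,c.round(1),st,t,P[-1].round(4))
    d=P[0]-P[2];print("span",np.linalg.norm(d),"yaw",np.degrees(np.arctan2(-d[0],d[1])))
E
```

```text
top [313.9 274.1] [ 6  6 11 11 95] 103.0 [0.5248 0.0781 0.032 ]
top [340.9 271.5] [  1   5  20  11 174] 108.0 [0.5282 0.0243 0.032 ]
top [367.8 268.8] [  5   5  12  12 116] 106.0 [ 0.5317 -0.0293  0.032 ]
span 0.10759709553771375 yaw 3.6823870527490223
scene [342.7 229.7] [ 4  5 10  7 50] 157.0 [0.5262 0.0778 0.032 ]
scene [318.9 226.4] [ 0  5 18  6 82] 173.0 [0.5291 0.0246 0.032 ]
scene [295.1 223.4] [ 4  6 11  6 50] 173.0 [ 0.5328 -0.0294  0.032 ]
span 0.10741407277816113 yaw 3.5323361798350943
```

```bash
cat >> h.py <<'E'
from scipy.spatial.transform import Rotation as R
K=dict(power=(.5254,.078),tare=(.5286,.0245),timer=(.5321,-.0293))
def need(key,z):
    o=ctrl.get_obs();r=R.from_quat(o["eef_rot"]);t=np.array([*K[key],z])
    a=np.radians(3.6);Y=np.array([-np.sin(a),np.cos(a),0]);Z=np.array([0,0,-1.]);X=np.cross(Y,Z)
    g=R.from_matrix(np.c_[X,Y,Z])
    print(key,"t",round(o["time_s"],2),"turn",(r.inv()*g).as_rotvec(degrees=True).round(2),"shift",(r.inv().apply(t-o["eef_pos"])*1000).round(1),"pos",np.round(o["eef_pos"],4),"F",np.round(o["wrist_force"],2),"open",round(o["opening"],3))
E
python3 -c "
from h import *
need('power',.241)"
```

```text
power t 0.2 turn [-6.000e-02 -1.000e-02 -2.456e+01] shift [-462.7 -363.9    0.5] pos [0.2235 0.5834 0.2411] F [ 1.3   0.68 -0.28] open 0.997
```

```bash
python3 -m handwheel '[[[0,0,-6],[-38,-30,0],0],[[0,0,-12],[-76,-60,0],0],[[0,0,-18],[-114,-90,0],0],[[0,0,-24.5],[-152,-120,0],0],[[0,0,-24.5],[-190,-150,0],0],[[0,0,-24.5],[-228,-180,0],0],[[0,0,-24.5],[-266,-210,0],0],[[0,0,-24.5],[-304,-239,0],0]]'; python3 -c "
from h import *
need('power',.14)"
```

```text
time_s: 1.0
eef_pos: [0.4226, 0.2498, 0.2418]
eef_rot: [-0.031, 1.0, 0.0, 0.0]
wrist_force: [0.7, 0.6, -0.2]
opening: 0.311
grasp_force: 0.0
power t 1.0 turn [ 0.02  0.02 -0.06] shift [ -92.  -177.8  101.8] pos [0.4226 0.2498 0.2418] F [ 0.67  0.63 -0.18] open 0.311
```

```bash
python3 -m handwheel '[[[0,0,0],[-20,-38,0],0],[[0,0,0],[-40,-76,0],0],[[0,0,0],[-60,-114,0],0],[[0,0,0],[-80,-152,20],0],[[0,0,0],[-92,-178,60],0],[[0,0,0],[-92,-178,102],0],[[0,0,0],[-92,-178,130],0],[[0,0,0],[-92,-178,130],0]]'; python3 - <<'E'
from h import *
need('power',.06)
for n,(x0,y0) in dict(top=(220,170),scene=(240,130)).items():
    cv2.imwrite(f"pics/{n}1.png",cv2.resize(ctrl.snapshot(n)["color"][y0:y0+150,x0:x0+200],None,fx=4,fy=4,interpolation=cv2.INTER_CUBIC))
E
```

```text
time_s: 1.8
eef_pos: [0.5222, 0.0789, 0.1081]
eef_rot: [-0.031, 1.0, -0.001, -0.003]
wrist_force: [0.1, 0.3, -0.2]
opening: 0.004
grasp_force: 0.0
power t 1.8 turn [-0.09 -0.4  -0.08] shift [-3.4 -1.1 48.1] pos [0.5222 0.0789 0.1081] F [ 0.07  0.27 -0.16] open 0.004
```

View pics/scene1.png

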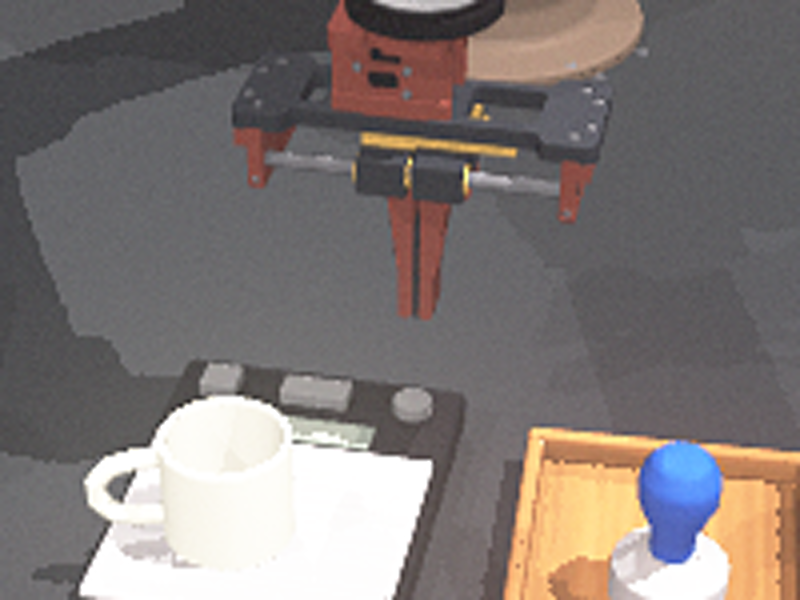

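The scene view shows the closed tips above and slightly beyond the power key, well clear of the cup and tamper. I'll go down to just above the key and settle.

```bash
python3 -m handwheel '[[[0,0,0],[0,0,20],0],[[0,0,0],[0,0,42],0],[[0,0,0],[0,0,42],0],[[0,0,0],[0,0,42],0]]'; python3 -c "
from h import *
need('power',.048)"
```

```text
time_s: 2.3
eef_pos: [0.5257, 0.0801, 0.0713]
eef_rot: [-0.031, 1.0, 0.0, 0.001]
wrist_force: [-0.7, 0.8, -0.3]
opening: 0.007
grasp_force: 0.0
power t 2.3 turn [ 0.02  0.1  -0.04] shift [ 0.4 -2.1 23.3] pos [0.5257 0.0801 0.0713] F [-0.73  0.79 -0.32] open 0.007
```

```bash
python3 -m handwheel '[[[0,0,0],[0,-2,9],0],[[0,0,0],[0,-2,17],0],[[0,0,0],[0,-2,17],0],[[0,0,0],[0,-2,17],0]]'; python3 -c "
from h import *
need('power',.048)"
```

```text
time_s: 2.7
eef_pos: [0.5248, 0.0777, 0.0525]
eef_rot: [-0.031, 1.0, -0.0, -0.0]
wrist_force: [0.7, -0.4, -1.0]
opening: 0.006
grasp_force: 0.0
power t 2.7 turn [-0.   -0.02 -0.06] shift [-0.6  0.3  4.5] pos [0.5248 0.0777 0.0525] F [ 0.68 -0.42 -1.05] open 0.006
```

```bash
python3 -m handwheel '[[[0,0,0],[0,0,2],0],[[0,0,0],[0,0,3.5],0],[[0,0,0],[0,0,3.5],0]]'; python3 -c "
from h import *
need('power',.048)"
```

```text
time_s: 3.0
eef_pos: [0.5252, 0.0778, 0.0493]
eef_rot: [-0.031, 1.0, 0.0, 0.0]
wrist_force: [-0.6, -0.9, 5.1]
opening: 0.005
grasp_force: 2.0
power t 3.0 turn [ 0.01  0.03 -0.07] shift [-0.2  0.2  1.3] pos [0.5252 0.0778 0.0493] F [-0.65 -0.94  5.05] open 0.005
```

```bash
python3 -m handwheel '[[[0,0,0],[0,0,0.6],0],[[0,0,0],[0,0,0.6],0]]'; python3 -m handwheel '[[[0,0,0],[0,0,-10],0],[[0,0,0],[0,0,-18],0],[[0,0,0],[0,-27,-18],0],[[0,0,0],[0,-54,-18],0],[[0,0,0],[0,-54,-18],0],[[0,0,0],[0,-54,-18],0]]'; python3 -c "
from h import *
need('tare',.048)"
```

```text
time_s: 3.2
eef_pos: [0.5252, 0.0778, 0.0488]
eef_rot: [-0.031, 1.0, 0.0, 0.0]
wrist_force: [-0.5, -0.7, 4.3]
opening: 0.006
grasp_force: 2.5
time_s: 3.8
eef_pos: [0.5282, 0.0235, 0.067]
eef_rot: [-0.03, 1.0, 0.0, 0.0]
wrist_force: [-0.1, 1.3, 0.4]
opening: 0.008
grasp_force: 0.0
tare t 3.8 turn [ 0.01  0.01 -0.15] shift [-0.4  1.  19. ] pos [0.5282 0.0235 0.067 ] F [-0.11  1.34  0.43] open 0.008
```

```bash
python3 -m handwheel '[[[0,0,0],[0,1,8],0],[[0,0,0],[0,1,14],0],[[0,0,0],[0,1,16.5],0],[[0,0,0],[0,1,18.3],0],[[0,0,0],[0,1,18.3],0]]'; python3 -c "
from h import *
need('tare',.048)"
```

```text
time_s: 4.3
eef_pos: [0.5278, 0.0261, 0.0481]
eef_rot: [-0.032, 1.0, 0.0, -0.0]
wrist_force: [-2.7, 2.9, 6.4]
opening: 0.005
grasp_force: 3.1
tare t 4.3 turn [ 0.06 -0.05  0.01] shift [-0.7 -1.7  0.1] pos [0.5278 0.0261 0.0481] F [-2.7   2.92  6.38] open 0.005
```

```bash
python3 -m handwheel '[[[0,0,0],[0,0,0],0]]'; python3 -m handwheel '[[[0,0,0],[0,0,-10],0],[[0,0,0],[0,0,-18],0],[[0,0,0],[0,-27,-18],0],[[0,0,0],[0,-54,-18],0],[[0,0,0],[0,-54,-18],0],[[0,0,0],[0,-54,-18],0]]'; python3 -c "
from h import *
need('timer',.048)"
```

```text
time_s: 4.4
eef_pos: [0.5279, 0.0261, 0.0483]
eef_rot: [-0.032, 1.0, 0.001, -0.0]
wrist_force: [-2.1, 3.2, 5.7]
opening: 0.003
grasp_force: 2.9
time_s: 5.0
eef_pos: [0.5316, -0.0297, 0.0667]
eef_rot: [-0.03, 1.0, -0.0, 0.0]
wrist_force: [0.3, 0.2, 0.4]
opening: 0.003
grasp_force: 0.0
timer t 5.0 turn [-0.01  0.02 -0.16] shift [-0.5  0.4 18.7] pos [ 0.5316 -0.0297  0.0667] F [0.29 0.23 0.38] open 0.003
```

```bash
python3 -m handwheel '[[[0,0,0],[0,0,8],0],[[0,0,0],[0,0,14],0],[[0,0,0],[0,0,16.5],0],[[0,0,0],[0,0,18.2],0],[[0,0,0],[0,0,18.2],0],[[0,0,0],[0,0,18.2],0]]'; python3 -c "
from h import *
need('timer',.048)"
```

```text
time_s: 5.6
eef_pos: [0.5313, -0.028, 0.0481]
eef_rot: [-0.031, 1.0, 0.0, -0.0]
wrist_force: [-1.7, 3.0, 6.4]
opening: 0.008
grasp_force: 3.1
timer t 5.6 turn [ 0.05 -0.04  0.  ] shift [-0.7 -1.4  0.1] pos [ 0.5313 -0.028   0.0481] F [-1.74  3.    6.42] open 0.008
```

```bash
python3 -m handwheel '[[[0,0,0],[0,0,-10],0],[[0,0,0],[0,0,-30],0],[[0,0,0],[0,0,-70],0],[[0,0,0],[40,0,-110],0],[[0,0,0],[80,0,-130],0],[[0,0,0],[120,0,-130],0],[[0,0,0],[120,0,-130],0],[[0,0,0],[120,0,-130],0]]'; python3 - <<'E'
from h import *
a=cv2.imread("pics/top0.png");s=ctrl.snapshot("top")["color"]
cv2.imwrite("pics/top2.png",np.hstack([a[150:320,180:500],s[150:320,180:500]]))
b=cv2.imread("pics/scene0.png");t=ctrl.snapshot("scene");S=t["color"]
cv2.imwrite("pics/cmp.png",np.vstack([np.hstack([a[150:320,180:500],s[150:320,180:500]]),np.hstack([b[180:350,170:490],S[180:350,170:490]])]))
for u,v in[(343,231),(319,228),(295,224)]:
    c,st,_=blob(S,u,v,9);print(c.round(1),st)
E
```

```text
time_s: 6.4
eef_pos: [0.4116, -0.0364, 0.1788]
eef_rot: [-0.031, 1.0, 0.0, 0.001]
wrist_force: [0.6, 0.4, 0.5]
opening: 0.004
grasp_force: 0.0
[342.8 229.8] [ 4  5 10  7 52]
[318.7 226.5] [ 0  5 18  6 82]
[295.1 223.4] [ 4  6 11  6 51]
```

View pics/cmp.png

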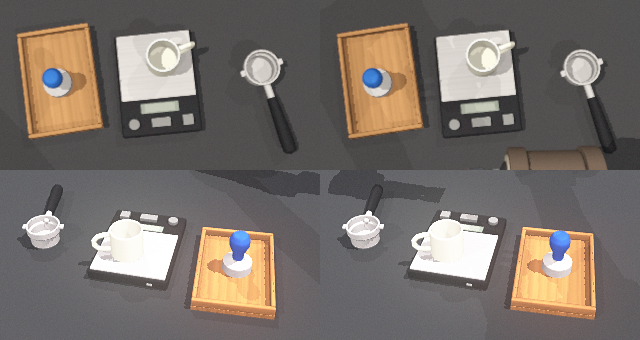

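Before and after match: nothing has moved (keys within 0.2 px), all keys are up, and the arm is clear.

```bash
python3 -c "
from cell import ctrl
print(ctrl.job_done())"
```

```text
the job is handed in; nothing more can be done
None
```

I tapped the power, tare and timer keys in that order at about 4–6 N each, lifting clear between taps. The before-and-after pictures show nothing moved, and the job is handed in; no verdict came back.

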